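Change over the vacuum filter set

TASK

Change over the filter set on the lab bench. First push the used filter capsule down through the sprung flap of the waste bin, so that it drops inside and the flap shuts again; then build the clean set on the conical flask in this order, letting go of each part before the next: rubber collar fully home in the flask's mouth, porcelain funnel upright with its stem in the collar, and the knobbed cover flat on top of the funnel. Leave the amber bottle and the glass beaker where they stand.

Things in the scene. Friction and masses are not known exactly. Their poses are not given: they have to be found in the camera images.
- capsule: Used filter capsule: white plastic cylinder with two grey bands, standing upright on the bench; diameter 28 mm, body 45 mm high, with a thin 10 mm nozzle on top that reaches 60 mm; about 90 g. Origin: centre of its underside; z up along its axis.
- collar: Dark rubber collar standing narrow end down: tapered plug, 22 mm diameter at the foot to 31 mm at 20 mm up, under a flange 46 mm in diameter, 16 mm thick (36 mm overall). Its through hole narrows from 24 mm at the top to 14 mm. Origin: centre of the foot; z up. Home, its flange rests on the flask's rim, plug inside: origin 90 mm above the flask's origin.
- funnel: White porcelain funnel, starting with its stem in the cork ring: open cup 54 mm outside, 48 mm inside, straight wall 44 to 84 mm above the origin (rim); flat foot 40 mm across at 34 mm; below it a stem of 8 (tip) to 12 mm diameter. Origin: centre of the stem's tip; z up to the cup. In place the foot rests on the collar's flange, origin 92 mm above the flask's origin.
- cover: White plastic cover lying knob up: plate 60 mm in diameter from 10 to 15 mm above the origin; below it a plug tapering from 40 to 34 mm that enters the funnel's cup; on top a round knob, 18 mm in diameter, from 15 to 41 mm. Origin: centre of the plug's underside; z up. In place the plate rests on the funnel's rim, origin 166 mm above the flask's origin.
- flask: Conical glass filter flask, 110 mm high, fixed to the bench by a dark round steel base of 95 mm diameter. Mouth at the top: 34 mm inside, rim 42 mm outside diameter. A side nozzle sticks out along its +x axis to 46 mm from the axis at 92 mm height. Origin: on the axis at bench level; z up.
- bin: Fixed white waste bin, 106 mm (x) by 120 mm (y), 165 mm high, walls 5 mm, its whole mouth closed by an aluminium flap level with the rim. Origin: centre of its underside at bench level; z up. The flap is hinged along the bin's +x edge (marked by a steel rod), 48 mm from the centre at 162 mm height, and swings down into the bin.
- flap (a joint): Flap of the bin: 94 mm long from the hinge towards the bin's -x, 106 mm wide; 0 rad = shut (level), growing to 1.4 rad as it is pushed down into the bin. A spring (0.04 to 0.06 N m) shuts it: about 1 N opens it when pushed well away from the hinge. Object and fingertips may go in together; the flap shuts when they leave.
- cork_ring: Fixed cork ring, 80 mm outside diameter, 40 mm high, hole 26 mm, that holds the funnel at the start (funnel origin 6 mm above the bench). Origin: centre of its underside; z up.
- bottle: Bystander: amber glass reagent bottle with black cap, 64 mm diameter, 140 mm high, standing. Origin: centre of its underside. Leave it where it is.
- beaker: Bystander: small glass beaker, empty, 60 mm diameter at the rim, 75 mm high. Origin: centre of its underside. Leave it where it is.

How it is judged (in metres and radians):
On the way, in this order (a step that is already met when the one before it is completed fails the run):
1. the used filter capsule is in the waste bin and the flap has sprung shut behind it (z of capsule in the frame of bin between -0.01 and 0.09 m and x of capsule in the frame of bin between -0.055 and 0.055 m and y of capsule in the frame of bin between -0.062 and 0.062 m and value of joint flap below 0.12 rad), for 0.2 s.
2. the rubber collar sits home in the flask's mouth, released (z of collar in the frame of flask between 0.085 and 0.095 m and horizontal distance between collar and flask below 0.007 m and angle between collar's own z axis and vertical below 0.12 rad and contact force between collar and the fingers below 0.05 N and linear speed of collar below 0.02 m/s), for 0.2 s.
3. the funnel stands upright with its stem in the collar, released (z of funnel in the frame of flask between 0.087 and 0.097 m and horizontal distance between funnel and flask below 0.01 m and angle between funnel's own z axis and vertical below 0.12 rad and contact force between funnel and the fingers below 0.05 N and linear speed of funnel below 0.02 m/s), for 0.2 s.
4. the cover sits flat on the funnel, released (z of cover in the frame of flask between 0.161 and 0.171 m and horizontal distance between cover and flask below 0.012 m and angle between cover's own z axis and vertical below 0.12 rad and contact force between cover and the fingers below 0.05 N and linear speed of cover below 0.02 m/s), for 0.2 s.
At the end, for the whole second after the job is handed in: Capsule inside the bin (origin below 90 mm), flap under 0.12 rad. On the flask, within 5 mm of seated height and 0.12 rad of upright: collar within 7 mm of the axis, funnel 10 mm, cover 12 mm. All released and at rest (all of step 1 and all of step 2 and all of step 3 and all of step 4 and linear speed of capsule below 0.02 m/s); the robot touches nothing.
It fails at once if the bottle was moved by more than 30 mm (distance of bottle from where it was at the start of the episode above 0.03 m).
It fails at once if the beaker was moved by more than 30 mm (distance of beaker from where it was at the start of the episode above 0.03 m).
It also fails if it takes over 120 s, if anything falls off the work surface, if the arm or the gripper's body presses on something with over 40 N, if the wrist force passes 120 N, or if a joint passes its speed limit or range.

ROBOT

A 6-joint arm with a two-finger parallel gripper is mounted at the origin on the work surface. World frame = base frame: x ahead of the robot, y to its left, z up, the work surface at z = 0. Lengths are in mm, angles in rad, forces in N, time in s.
With the tool pointing down it reaches from about 350 to 975 mm from the base axis. Payload 7.1 kg.
Tool frame: the origin (TCP) lies midway between the tips of the shut fingers; the grasp point (between the pads) lies 19 mm behind it; z points along the fingers, y is the line along which they close (so a half turn about z gives the same grasp; the last joint's range is limited). The gripper opens to 88 mm and grips with 3 to 60 N. Pads are 20 mm wide; open, the fingers measure 115 mm over their backs; the gripper's body (75 mm by 178 mm) begins 61 mm behind the grasp point.
Start: joints at [-1.225, 0.423, 1.63, -0, 1.089, -0.019], TCP at [222.993, -583.848, 222.675] pointing down, gripper open.
Joint ranges: [-3, 3], [-0.9, 2.11], [0.09, 2.58], [-1.31, 4.45], [0.11, 2.69], [-2.54, 2.54]. Speed limits (rad/s): [2.39, 2.39, 3.01, 3.14, 3.14, 3.14].

INTERFACE

Orientations are given as a unit quaternion [x, y, z, w].
In Python, from rig import ctrl gives the robot as it stands. Calls block until the motion is done:
- ctrl.move_ptp(position, orientation): joint-space move of the TCP to a pose.
- ctrl.move_l(position, attitude=None, rate=150, max_force=None): straight line of the TCP; attitude=None keeps the orientation; rate is the mean speed in mm/s. With max_force (N) it stops when the force on the tool has changed by that much, and returns True; else False.
- ctrl.move_j(angles): joint-space move.
- ctrl.set_gripper(opening): opening from 0.0 (shut) to 1.0 (fully open); the grip force is fixed at half the most; returns when the fingers have stopped.
- ctrl.hold(seconds).
- ctrl.inverse_kinematics(position, orientation): joint angles nearest the present ones, or None.
- ctrl.get_obs(): the state.
- ctrl.capture(name): name is "scene" or "top" or "wrist"; returns a dict with "color" (400x640x3 uint8, red, green, blue), "range_z" (400x640 float32, mm along the optical axis (not along the pixel's ray), 0 where there is no reading), "fovy" (degrees; the focal length in pixels is half the picture's height over the tangent of half this angle, whatever the lens; pixels are square), "cx", "cy" (the principal point, pixels), "R" (3x3) and "t" (3): a world point X has camera coordinates R X + t. Camera axes: x right, y down, z forward; pixel columns grow to the right and rows downward; lengths in mm; the calibration is good to about 2 mm. A picture is of the moment at which its call begins.
A pose or a line that the arm cannot do raises ctrl.MotionError and nothing moves.
- ctrl.finish_job(): hands the job in; it is judged then, once.
The state is a dict: "time_s": time; "joints": joint angles; "joint_velocities": joint speeds; "joint_efforts": joint torques, N m; "position": TCP position; "orientation": TCP orientation; "contact_force": force on the tool from outside, world axes, zero at the start; "moment": the same for the moment, N m; "opening": opening from 0.0 (shut) to 1.0 (fully open); "grip_force": force on a finger pad.
Only numpy, scipy, OpenCV 4.12 (cv2) and the standard library are available. Lean on these libraries where they do the work, as an engineer would, in place of code of your own. Each camera call takes 0.05 s, during which the arm holds its last target. There are 200 camera calls.

## Working session

There is one attempt and no reset: what is moved stays moved. The work goes in short steps, each a Python script; the robot and the scene stay as the last script left them, time stands still between calls to the robot, and variables do not carry over. Pictures are saved under pics/ and viewed, at most 14 in all, crops included, and the job is handed in when it is done.

```bash
ls; mkdir -p pics; python3 - <<'E'
from rig import ctrl
import cv2,numpy as np
for n in("scene","top"):
    c=ctrl.capture(n); cv2.imwrite(f"pics/{n}0.png",c["color"][:,:,::-1]); np.savez(f"{n}0.npz",**c)
    print(n,c["fovy"],c["cx"],c["cy"],c["R"].round(3).tolist(),c["t"].round(1))
print(ctrl.get_obs())
E
```

```text
pics
scene 45.372552657969806 317.95895058684175 201.30293416123402 [[0.766, 0.642, -0.017], [0.442, -0.546, -0.712], [-0.466, 0.538, -0.702]] [-417.3 -168.5 1690.8]
top 55.432568246016274 321.56462823403575 204.22242597641176 [[-0.021, -0.999, -0.028], [-0.98, 0.026, -0.196], [0.196, 0.023, -0.98]] [ 27.5 589.7 995.9]
{'time_s': 0.1, 'joints': array([-1.22503178e+00,  4.23765338e-01,  1.63060865e+00, -2.99890116e-05,
        1.08860086e+00, -1.90170593e-02]), 'joint_velocities': array([-9.03503113e-04, -3.38355617e-03, -6.00456522e-04, -5.21500129e-05,
        7.99352129e-04, -6.34863269e-04]), 'joint_efforts': array([-1.46349107e-04, -5.45614564e+01, -2.74323303e+01,  6.44870661e-02,
        1.87869061e-02, -9.64651633e-06]), 'position': array([ 222.8013037 , -583.39927422,  221.98079297]), 'orientation': array([ 9.83411359e-01,  1.81388042e-01, -1.25509413e-04, -6.79738934e-04]), 'contact_force': array([-1.01666135,  0.4395423 , -0.15016616]), 'moment': array([ 0.01933019, -0.03173764,  0.01934726]), 'grip_force': 0.0, 'opening': 1.001524297155088}
```

View pics/scene0.png

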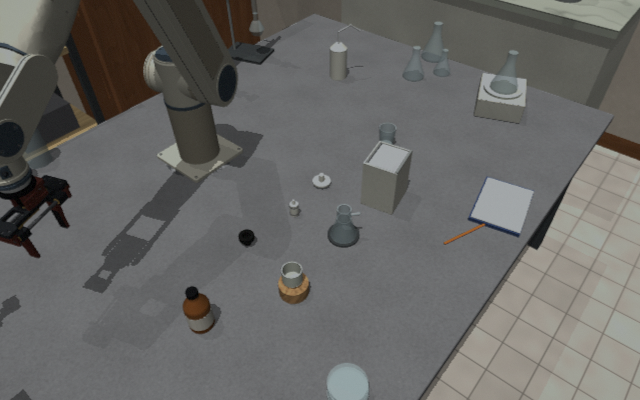

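View pics/top0.png

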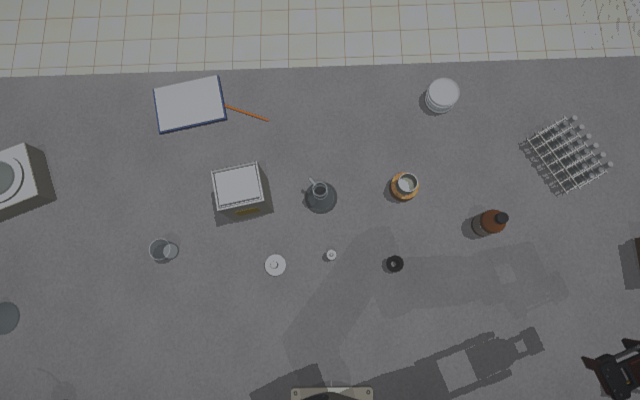

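The scene view shows all parts, clear of the arm. In the top view:

| Part | Pixel (col, row) |
|---|---|
| bin | (238,187) |
| flask mouth | (320,190) |
| funnel | (407,183) |
| cover | (275,265) |
| capsule | (331,255) |
| collar | (395,264) |
| beaker | (163,250) |
| bottle | (490,222) |

Next I'll take an enlarged crop and the depth cloud.

```bash
cat > h.py <<'E'
import numpy as np, cv2
def cloud(c):
    H,W=c["range_z"].shape; f=H/2/np.tan(np.radians(float(c["fovy"]))/2)
    v,u=np.mgrid[:H,:W]; z=c["range_z"].astype(float)
    P=np.stack([(u-c["cx"])/f*z,(v-c["cy"])/f*z,z],-1)
    X=(P-c["t"])@c["R"]; X[z==0]=np.nan
    return X
def ray(c,u,v,h):
    f=c["color"].shape[0]/2/np.tan(np.radians(float(c["fovy"]))/2)
    d=np.array([(u-c["cx"])/f,(v-c["cy"])/f,1])@c["R"]; o=-c["t"]@c["R"]
    return o+d*(h-o[2])/d[2]
E
python3 - <<'E'
from h import *
c=np.load("top0.npz"); X=cloud(c)
cv2.imwrite("pics/crop1.png",cv2.resize(c["color"][150:290,200:430,::-1],None,fx=3.4,fy=3.4,interpolation=cv2.INTER_CUBIC))
boxes=dict(bin=(205,155,270,220),flask=(303,172,340,215),funnel=(388,168,422,205),cover=(262,250,290,280),capsule=(322,246,341,265),collar=(384,253,406,275),beaker=(145,235,182,268),bottle=(465,205,512,240))
for n,(a,b,d,e) in boxes.items():
    P=X[b:e,a:d].reshape(-1,3); P=P[P[:,2]>6]
    if len(P)==0: print(n,'none');continue
    zm=np.percentile(P[:,2],98); print(n,len(P),"zmax",zm.round(1))
    hist,ed=np.histogram(P[:,2],np.arange(0,190,10)); print("  ",hist)
    T=P[P[:,2]>zm-6]
    print("   top layer mean",T.mean(0).round(1),"mid",((T.min(0)+T.max(0))/2).round(1),"ext",np.ptp(T,0).round(1), cv2.minAreaRect(T[:,:2].astype(np.float32)))
tab=X[280:300,200:320].reshape(-1,3);print("table z",np.nanmedian(tab[:,2]))
E
```

```text
bin 2719 zmax 169.1
   [  21   36   33   41   41   41   47   52   47   62   55   70   58   68
   60  113 1847   27]
   top layer mean [623.  224.  165.2] mid [623.3 224.3 168.1] ext [125.5 134.3  10. ] ((622.8735961914062, 224.20147705078125), (106.78130340576172, 120.20877075195312), 11.054056167602539)
flask 658 zmax 111.2
   [167  62  60  57  47  44  39  26  20  48  52  36   0   0   0   0   0   0]
   top layer mean [621.2  17.3 109.5] mid [621.6  17.1 110. ] ext [39.3 40.   9.1] ((621.4091796875, 17.189939498901367), (40.00313186645508, 38.94532775878906), 87.26547241210938)
funnel 681 zmax 91.1
   [ 10  21  27 132 199 109  40  43  72  28   0   0   0   0   0   0   0   0]
   top layer mean [ 638.5 -219.4   89.3] mid [ 638.6 -220.1   90.2] ext [53.2 51.3  9.8] ((638.3292236328125, -219.44171142578125), (51.470001220703125, 52.26641845703125), 43.274600982666016)
cover 360 zmax 42.4
   [  0 320   5  11  24   0   0   0   0   0   0   0   0   0   0   0   0   0]
   top layer mean [428.8 149.3  41.1] mid [428.9 149.3  40.8] ext [13.9 14.1  6.3] ((428.81390380859375, 149.3518829345703), (1
[... 489 characters left out ...]
[43.3 43.8  6.5] ((424.61859130859375, -182.4720001220703), (43.33848571777344, 43.074729919433594), 14.425236701965332)
beaker 471 zmax 77.0
   [29 50 51 53 63 55 71 99  0  0  0  0  0  0  0  0  0  0]
   top layer mean [475.8 454.3  74.8] mid [476.8 452.3  74.8] ext [56.9 58.4  7.6] ((476.8490295410156, 452.3888854980469), (58.42330551147461, 56.77414321899414), 89.02622985839844)
bottle 745 zmax 141.6
   [ 14  25  26  37  28  36  46  32  80 139  95  50  11  81  45   0   0   0]
   top layer mean [ 528.3 -439.4  139.5] mid [ 528.7 -439.5  139.4] ext [28.1 28.7  7.5] ((528.525634765625, -439.4204406738281), (27.354190826416016, 27.7696590423584), 16.893909454345703)
table z 0.21221922589660128
```

View pics/crop1.png

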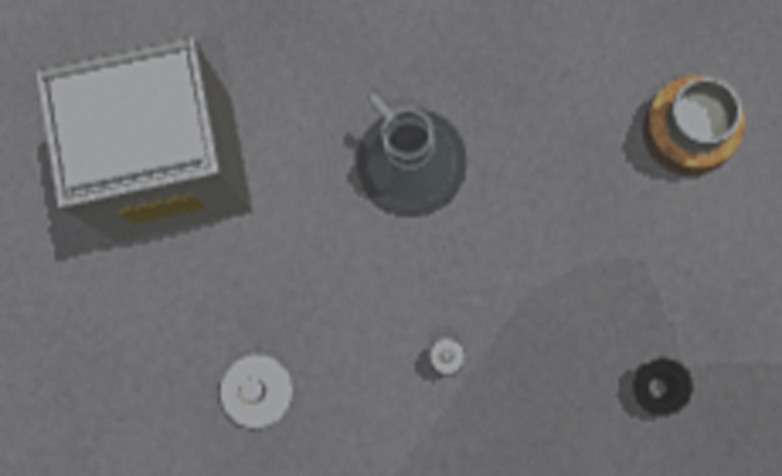

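Reading of the crop: the bin is at top left, with a double line (likely the hinge rod) along its lower, robot-side edge around crop (140,187). The flask nozzle points up-left from (407,135) to (372,97), so about +45° in world. The flap's hinge side decides where to push, so I'll check it closely.

```bash
python3 - <<'E'
from h import *
c=np.load("top0.npz"); s=np.load("scene0.npz")
a=cv2.resize(c["color"][155:222,205:272,::-1],(400,400),interpolation=cv2.INTER_CUBIC)
b=cv2.resize(s["color"][138:213,350:425,::-1],(400,400),interpolation=cv2.INTER_CUBIC)
cv2.imwrite("pics/bin.png",np.hstack([a,b]))
X=cloud(s).reshape(-1,3)
for n,x,y,r,z0,z1 in [("capsule",452,-9,22,38,50),("collar",425,-182,30,32,40),("cover",429,149,16,30,45),("funnel",638,-219,34,78,90),("flask",621,17,26,103,116)]:
    m=(np.hypot(X[:,0]-x,X[:,1]-y)<r)&(X[:,2]>z0)&(X[:,2]<z1); T=X[m]
    print(n,m.sum(),T.mean(0).round(1),((T.min(0)+T.max(0))/2).round(1),np.ptp(T,0).round(1))
E
```

```text
capsule 52 [458.7 -13.8  43.3] [456.2 -11.6  43.6] [28.6 29.6 10.2]
collar 109 [ 429.5 -184.9   35. ] [ 427.3 -184.1   35.7] [47.3 44.6  7.5]
cover 30 [433.8 146.3  37.6] [432.4 147.8  36.8] [20.2 21.1 13.5]
funnel 132 [ 643.1 -223.1   84.6] [ 643.3 -222.8   84. ] [54.3 54.8 12. ]
flask 83 [624.6  15.4 108.5] [624.6  16.9 108.9] [43.4 45.  11.8]
```

View pics/bin.png

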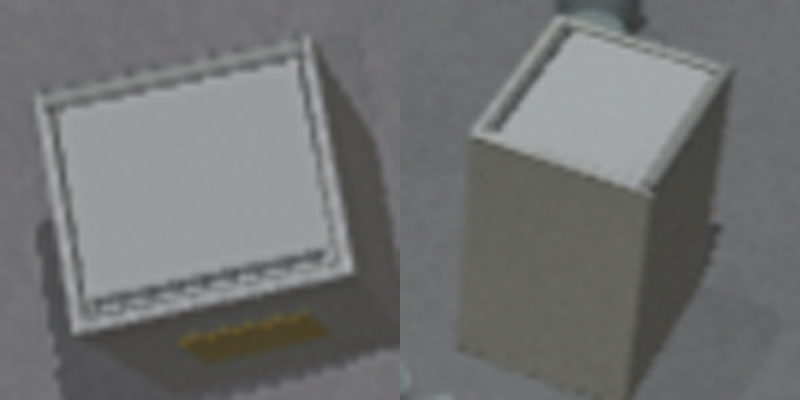

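The grey steel rod is along the far edge: the band (45,100)-(305,45) in the left crop, and (730,70)-(650,190) in the right one. That is world +x, so the bin's yaw is about 11° and the free edge faces the robot. I'll grasp the capsule and stop above the bin.

```bash
cat >> h.py <<'E'
from rig import ctrl
A=0.193; Q=[np.cos(A/2),np.sin(A/2),0,0]
P=dict(capsule=(454,-10),collar=(426.3,-183),cover=(430.5,148.5),funnel=(641,-221),flask=(623,17),bin=(624.8,223))
def obs(s=""):
    o=ctrl.get_obs(); print(s,round(o["time_s"],1),o["position"].round(1),"F",o["contact_force"].round(1),"open",round(o["opening"]*88,1),"grip",round(o["grip_force"],1))
def shot(cam,name,box=None,k=1):
    i=ctrl.capture(cam)["color"][:,:,::-1]
    if box: i=i[box[1]:box[3],box[0]:box[2]]
    cv2.imwrite(f"pics/{name}.png",cv2.resize(i,None,fx=k,fy=k,interpolation=cv2.INTER_CUBIC))
def pick(n,ztcp,up,clear):
    x,y=P[n]; ctrl.move_ptp([x,y,clear],Q); obs("above "+n)
    print("hit",ctrl.move_l([x,y,ztcp],rate=120,max_force=15)); ctrl.set_gripper(0.0); obs("gripped")
    ctrl.move_l([x,y,up],rate=120); obs("lifted")
E
python3 - <<'E'
from h import *
ctrl.move_ptp([454,-10,260],Q)
pick("capsule",15,260,110)
b=np.array(P["bin"])+(-18)*np.array([np.cos(A),np.sin(A)])
ctrl.move_ptp([b[0],b[1],260],Q); obs("over bin")
shot("wrist","w1")
E
```

```text
above capsule 3.0 [454.7 -10.4 110.4] F [1.3 0.1 0.1] open 88.1 grip 0.0
hit False
gripped 4.9 [453.9 -10.   15. ] F [ 0.2 -0.1  0.4] open 27.7 grip 30.0
lifted 7.1 [453.7 -10.  259.5] F [ 0.2  0.  -0.2] open 27.5 grip 30.0
over bin 8.1 [606.6 218.5 259.8] F [ 0.1 -0.4 -1.1] open 27.1 grip 30.0
```

View pics/w1.png

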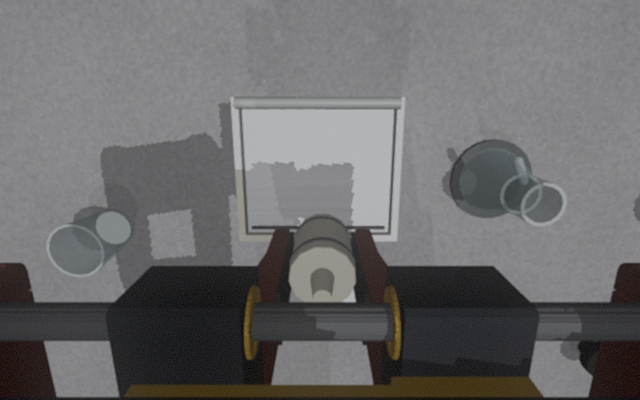

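The wrist view confirms it: the rod runs along the far edge, (235,102)-(403,102). The capsule is held square at (322,265) and the bin is centred at column 319. Now I'll push it in.

```bash
python3 - <<'E'
from h import *
b=np.array(P["bin"])+(-18)*np.array([np.cos(A),np.sin(A)])
print(ctrl.move_l([*b,185],rate=120,max_force=15))
print(ctrl.move_l([*b,95],rate=60,max_force=20)); obs("in")
ctrl.set_gripper(0.5); ctrl.hold(0.4); obs("rel")
ctrl.move_l([*b,260],rate=120); ctrl.hold(0.3); obs("out")
shot("wrist","w2")
E
```

```text
False
False
in 10.6 [607.1 219.5  95.2] F [-1.3  0.4 -1.7] open 27.7 grip 30.0
rel 11.5 [607.2 219.5  95. ] F [-1.4 -0.8 -0.3] open 44.2 grip 0.2
out 13.3 [607.  219.5 259.7] F [-0.2 -0.4 -0.6] open 44.1 grip 0.0
```

View pics/w2.png

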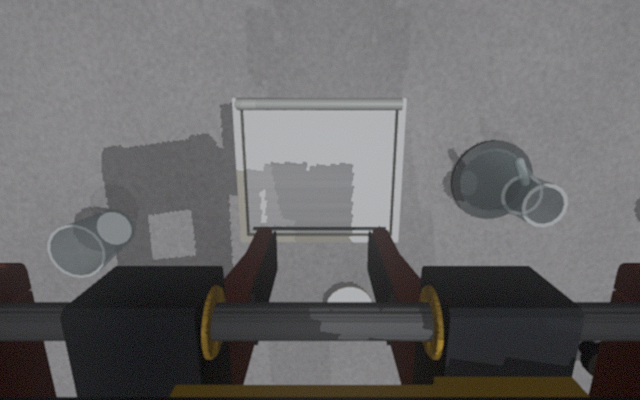

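The flap is shut (level, framed at (240-398,100-238)) and the fingers are empty. The white disc at (350,295) is the cover on the bench. Next is the collar.

```bash
python3 - <<'E'
from h import *
ctrl.set_gripper(1.0)
pick("collar",16,200,100)
x,y=P["flask"]
ctrl.move_ptp([x,y,200],Q)
print(ctrl.move_l([x,y,128],rate=80,max_force=15)); obs()
shot("wrist","w3")
E
```

```text
above collar 15.9 [ 427.3 -182.8  100.4] F [ 0.  -0.4 -0.3] open 88.0 grip 0.0
hit False
gripped 17.5 [ 426.3 -183.    16. ] F [-0.2  0.1  1.5] open 44.4 grip 30.0
lifted 19.2 [ 425.9 -182.8  199.4] F [-0.3  0.3 -0.7] open 44.7 grip 30.0
False
 21.3 [623.4  17.  128.5] F [-0.3  0.2 -0.8] open 44.7 grip 30.0
```

View pics/w3.png

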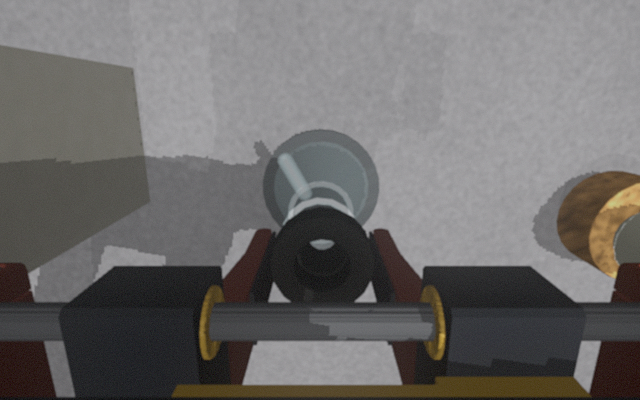

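The collar at (322,255) lines up with the flask's axis at column 321, so I'll insert it.

```bash
python3 - <<'E'
from h import *
x,y=P["flask"]
print(ctrl.move_l([x,y,105],rate=30,max_force=12)); obs("down")
ctrl.set_gripper(0.75); ctrl.hold(0.3); obs("rel")
ctrl.move_l([x,y,220],rate=120); ctrl.hold(0.2)
c=ctrl.capture("top"); X=cloud(c)
p=X[165:200,300:340].reshape(-1,3); p=p[(np.hypot(p[:,0]-x,p[:,1]-y)<30)]
print(np.histogram(p[:,2],np.arange(80,140,5)))
t=p[(p[:,2]>118)&(p[:,2]<134)]; print(len(t),t.mean(0),(t.min(0)+t.max(0))/2,np.ptp(t,0))
shot("wrist","w4",(180,80,460,300),2)
E
```

```text
True
down 22.1 [622.6  17.  106.1] F [-0.7 -0.1  4.7] open 44.8 grip 30.0
rel 22.9 [622.1  17.  105.6] F [-0.4  0.3  0.2] open 66.2 grip 0.0
(array([0, 0, 0, 0, 0, 0, 0, 0, 0, 0, 0]), array([ 80,  85,  90,  95, 100, 105, 110, 115, 120, 125, 130, 135]))<stdin>:9: RuntimeWarning: Mean of empty slice.
  ret = um.true_divide(
Traceback (most recent call last):
ValueError: zero-size array to reduction operation minimum which has no identity
```

The collar stopped at TCP z 106.1, which matches the home height. The arm hid the top view, so I'll check again from the funnel side and pick the funnel in the same step.

```bash
cat >> h.py <<'E'
def check(x,y,r,z0,z1):
    X=cloud(ctrl.capture("top")).reshape(-1,3); t=X[(np.hypot(X[:,0]-x,X[:,1]-y)<r)&(X[:,2]>z0)&(X[:,2]<z1)]
    if len(t)<10: print("few",len(t)); return
    q=np.linalg.lstsq(np.c_[t[:,:2]-[x,y],np.ones(len(t))],t[:,2],rcond=None)[0]
    print("check",len(t),t.mean(0).round(1),"mid",((t.min(0)+t.max(0))/2).round(1),"ext",np.ptp(t,0).round(1),"slope",q.round(3))
E
python3 - <<'E'
from h import *
ctrl.move_ptp([*P["funnel"],220],Q); ctrl.set_gripper(1.0)
check(*P["flask"],30,119,136)
shot("scene","s4",(290,150,430,260),4)
E
```

```text
check 182 [620.2  16.2 125.3] mid [619.8  16.7 124.6] ext [43.8 44.8 10.6] slope [1.90000e-02 1.90000e-02 1.25361e+02]
```

View pics/s4.png

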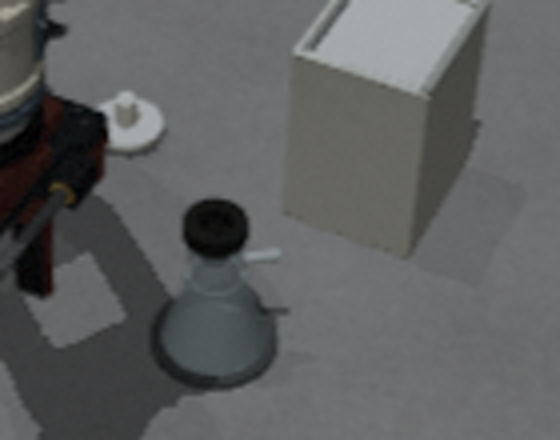

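The collar at crop (215,225) sits level on the flask: its top is at z 125 and about 1.5 mm off the flask centre. It is home. Next is the funnel.

```bash
python3 - <<'E'
from h import *
pick("funnel",54,230,130)
x,y=P["flask"]
ctrl.move_l([x,y,230],rate=200)
print(ctrl.move_l([x,y,178],rate=80,max_force=15)); obs()
shot("wrist","w5")
E
```

```text
above funnel 26.3 [ 640.9 -221.   129.9] F [0.2 0.  0.8] open 87.8 grip 0.0
hit False
gripped 27.7 [ 641.  -220.9   54.3] F [-1.5  0.9  3.3] open 54.5 grip 30.0
lifted 29.3 [ 640.5 -220.8  229. ] F [-0.4  0.  -2.3] open 54.5 grip 30.0
False
 31.5 [623.3  17.1 178.2] F [-0.3 -0.  -1.6] open 54.5 grip 30.0
```

View pics/w5.png

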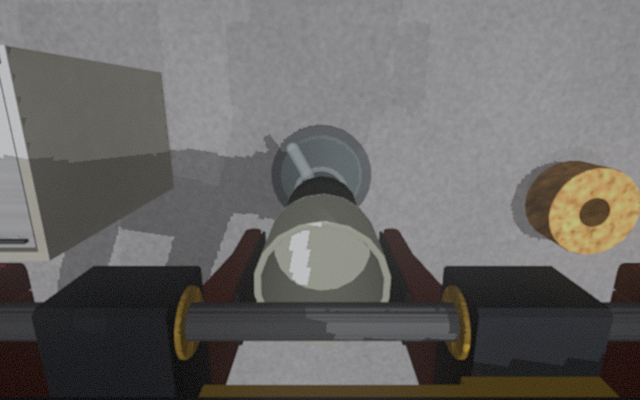

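The funnel hangs straight at (322,260), over the collar at column 322. I'll lower it.

```bash
python3 - <<'E'
from h import *
x,y=P["flask"]
print(ctrl.move_l([x,y,138.5],rate=30,max_force=8)); obs("down")
ctrl.set_gripper(0.85); ctrl.hold(0.3); obs("rel")
ctrl.move_l([x,y,250],rate=120)
ctrl.move_ptp([*P["cover"],250],Q); ctrl.set_gripper(0.6)
check(x,y,33,165,186)
shot("scene","s6",(290,120,430,260),4)
E
```

```text
True
down 32.7 [622.9  17.  140.3] F [-1.3 -0.2  6. ] open 54.3 grip 30.0
rel 33.5 [621.9  17.  139. ] F [-0.1  0.8 -1.2] open 74.6 grip 0.0
check 106 [620.3  16.5 173.8] mid [620.6  16.2 172.3] ext [53.4 50.1 14.2] slope [ 2.00000e-02 -1.10000e-02  1.73816e+02]
```

View pics/s6.png

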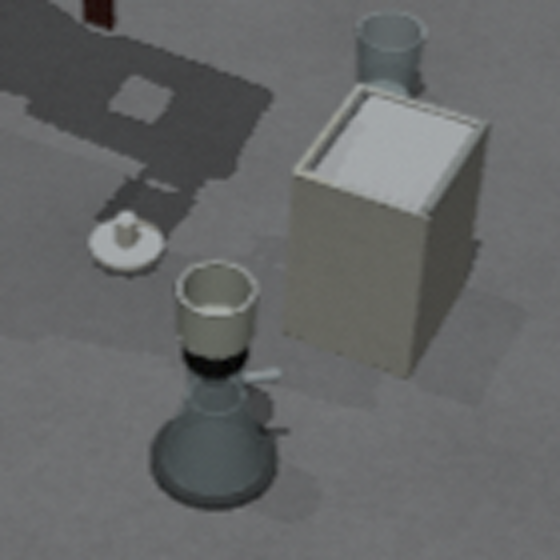

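The funnel at crop (217,310) stands upright and centred in the collar. Last is the cover.

```bash
python3 - <<'E'
from h import *
pick("cover",20,270,110)
x,y=P["flask"]
ctrl.move_l([x,y,270],rate=200)
print(ctrl.move_l([x,y,205],rate=80,max_force=15)); obs()
shot("wrist","w7")
E
```

```text
above cover 36.8 [431.1 148.7 110.5] F [0.5 0.2 0.6] open 52.6 grip 0.0
hit False
gripped 38.3 [430.6 148.5  20.1] F [-0.   0.1  1.3] open 16.9 grip 30.0
lifted 40.6 [430.2 148.4 269.5] F [ 0.4  0.5 -0.3] open 17.4 grip 30.0
False
 42.9 [623.4  17.  205.4] F [-0.6  0.3 -0.5] open 17.1 grip 30.0
```

View pics/w7.png

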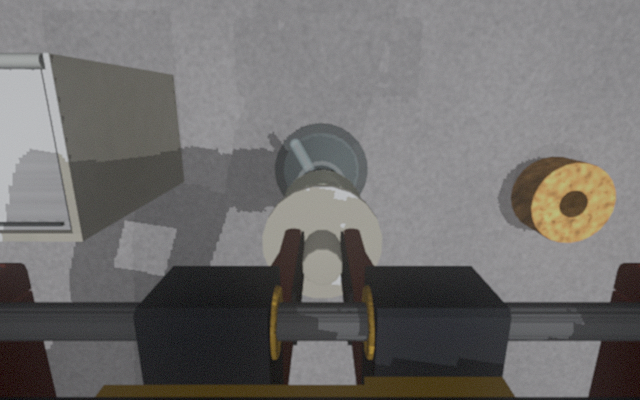

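The cover is held flat, with its knob at (322,260) over the funnel at column 322. I'll lower it, release it and check.

```bash
python3 - <<'E'
from h import *
x,y=P["flask"]
print(ctrl.move_l([x,y,184.5],rate=30,max_force=6)); obs("down")
ctrl.set_gripper(0.5); ctrl.hold(0.3); obs("rel")
ctrl.move_l([x,y,300],rate=120)
ctrl.move_ptp([430,-180,300],Q); obs("away")
check(x,y,35,172,190); check(x,y,35,198,215)
shot("scene","s8",(290,120,430,260),4)
E
```

```text
True
down 43.5 [622.7  17.  186.1] F [-2.   0.5  6. ] open 17.5 grip 30.0
rel 44.4 [622.2  17.  185.5] F [-0.3  0.5 -0.7] open 44.0 grip 0.0
away 46.6 [ 430.9 -179.8  300.1] F [-0.   0.9 -0.7] open 43.9 grip 0.0
check 403 [620.1  16.3 180.9] mid [621.1  17.1 181.2] ext [59.4 57.1 13.8] slope [ 4.00000e-03 -2.00000e-03  1.80943e+02]
check 44 [620.1  16.  206.6] mid [620.1  16.3 205. ] ext [14.9 16.8 10.9] slope [1.40000e-01 1.95000e-01 2.07176e+02]
```

View pics/s8.png

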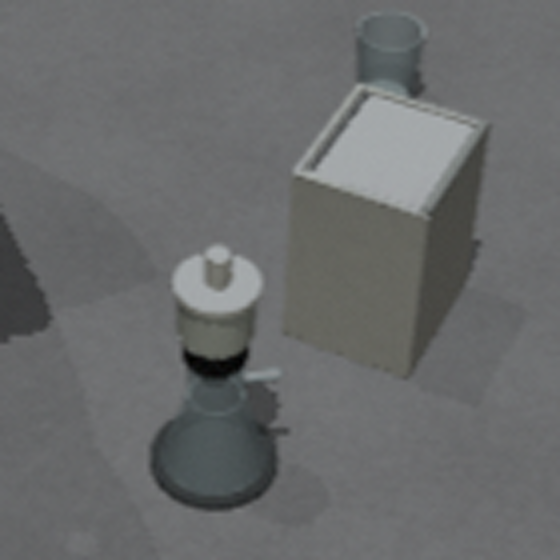

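The cover at crop (217,285) lies flat on the funnel: the plate top is at z 181 with no slope, and the flap is shut. Handing in.

```bash
python3 -c "
from rig import ctrl
print(ctrl.finish_job())"
```

```text
the job is handed in; nothing more can be done
None
```

I handed the job in at about 47 s of robot time: the capsule went through the flap, which shut behind it, and the collar, funnel and cover sit level on the flask; the bottle and beaker weren't touched, and the hand-in returned no verdict.

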